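Queue turned rings for marking in order of size

ROBOT

A 6-joint arm with a two-finger parallel gripper is mounted at the origin on a cart in front of the work surface, level with it; the furniture and walls round the work are solid. World frame = base frame: x ahead of the robot, y to its left, z up, the work surface at z = 0. Lengths are in m, angles in rad, forces in N, time in s.
With the tool pointing down it reaches from about 0.3 to 0.775 m from the base axis. Payload 14.6 kg.
Tool frame: the origin (TCP) lies at the very end of the fingers, on their centre line; the grasp point (between the pads) lies 19 mm behind it (manip.grasp_offset is the distance from the TCP to the grasp point, in m); z points along the fingers, y is the direction in which the jaws open and shut (so a half turn about z gives the same grasp; the last joint's range is limited). The gripper opens to 85 mm and grips with 20 to 120 N. Pads are 22 mm wide; open, the fingers measure 114 mm over their backs; the gripper's body (76 mm by 85 mm) begins 54 mm behind the grasp point. The pads swing forward as they close: fully open they stand 13 mm farther back than shut.
Start: joints at [-1.389, 0.3, 1.521, -0, 1.321, -0.067], TCP at [0.135, -0.533, 0.195] pointing down, gripper open.
Joint ranges: [-3.03, 3.03], [-0.79, 2.21], [0.23, 2.52], [-1.04, 4.18], [0, 3.07], [-2.55, 2.55]. Speed limits (rad/s): [2.22, 2.22, 2.57, 3.14, 3.14, 3.14].

INTERFACE

Orientations are given as a unit quaternion [x, y, z, w].
In Python, from rig import manip, imaging gives the robot as it stands. The module is installed in compiled form; this text tells all that it offers.
- The arm moves only by the shell command python3 -m jog 'ROWS' [OPENING]. ROWS is JSON, a list that holds one entry, the list of rows, each a list of 4 numbers: the shift along the tool's x, y, z as a fraction of full scale, then the turn about the tool's z as a fraction of full scale. In form: [[[x, y, z, spin], ...]]. A call has exactly 10 rows; each row shifts and turns the pose as measured when the row begins, along the tool's axes as they then stand; what a row does not reach is not made up. Full scale, the value 1, is 0.02 m for a shift and 0.08 rad for a turn. A row lasts 1/8 s, in which the tool goes at most 62.5 mm and 10.7 degrees, less where a joint would pass 70% of its speed; a pose out of reach is approached as far as the arm can. A call with a number of a shift or a turn outside -1 to 1 is refused whole. A call with a gripper value outside its range is refused whole. OPENING is the opening, from 0 (shut) to 1 (fully open), set as the call begins (- or left out, the last holds). The fingers move at their own pace and stop on an object; the grip force is fixed at half the most. Time passes only in rows, so rows that do not move let the fingers close, or fill a call up. It gives the time, the measured TCP pose, the force and the opening at its end, in the units of the state.
- manip.get_obs(): the state, without advancing time (a new reading comes with each control period).
- imaging.get_image(name): name is "scene" or "top" or "wrist"; returns a dict with "color" (384x512x3 uint8, red, green, blue), "z_map" (384x512 float32, m along the optical axis (not along the pixel's ray), 0 where there is no reading), "vertical_fov" (degrees; the focal length in pixels is half the picture's height over the tangent of half this angle, whatever the lens; pixels are square), "cx", "cy" (the principal point, pixels), "view" (4x4, takes a point from world to camera coordinates). Camera axes: x right, y down, z forward; pixel columns grow to the right and rows downward; lengths in m; the calibration is good to about 2 mm. A picture is of the moment at which its call begins.
- manip.finish_job(): hands the job in, once; it reports no verdict.
The state is a dict: "time": time; "joint_pos": joint angles; "qvel": joint speeds; "joint_efforts": joint torques, N m; "ee_pos": TCP position; "tcp_rot": TCP orientation; "ft_force": force on the tool from outside, world axes, zero at the start; "moment": the same for the moment, N m; "opening": finger opening in m.
Only numpy, scipy, OpenCV 4.12 (cv2) and the standard library are available. Lean on these libraries where they do the work, as an engineer would, in place of code of your own. Each camera call takes 0.05 s, during which the arm holds its last target.

TASK

Get the four turned rings ready for the marking laser: set one on each of the four round steel plates along the straight edge, in order of outer diameter, with the widest on the plate next to the bare steel block and the narrowest on the plate at the other end, next to the magnifier. Lay each ring flat and centred on its plate to within about a centimetre, and leave the steel block and the magnifier where they stand.

Things in the scene. Friction and masses are not known exactly. Their poses are not given: they have to be found in the camera images.
- ring_60_centre (a point): copper-brown turned ring, thin-walled, outer diameter 60 mm, 16 mm high; it stands flat on the bench, bore upright, near the robot's edge of the bench. The point is its centre, half-way up; z is its own axis. Pinch it from above across the outer diameter.
- ring_52_centre (a point): white plastic turned ring, outer diameter 52 mm, 14 mm high; it stands flat on the bench, bore upright, near the robot's edge of the bench. The point is its centre, half-way up; z is its own axis. Pinch it from above across the outer diameter.
- ring_38_centre (a point): grey turned bush, outer diameter 38 mm, 28 mm high (narrower but taller than the two wide rings); it stands flat on the bench, bore upright, near the robot's edge of the bench. The point is its centre, half-way up; z is its own axis. Pinch it from above across the outer diameter.
- ring_30_centre (a point): tan (pale yellow) turned bush, outer diameter 30 mm, 22 mm high; it stands flat on the bench, bore upright, near the robot's edge of the bench. The point is its centre, half-way up; z is its own axis. Pinch it from above across the outer diameter.
- plate_1_top (a point): one of four identical fixed round plates, dark steel, 64 mm across and 4 mm high, with a thin bright circle and centre dot, in one row about 74 mm apart in front of the steel straight edge (8 mm high, its near side about 57 mm beyond the plate centres); number 1 counted from the robot's left. The point is the centre of its top face, 4 mm above the bench; z up.
- plate_2_top (a point): one of four identical fixed round plates, dark steel, 64 mm across and 4 mm high, with a thin bright circle and centre dot, in one row about 74 mm apart in front of the steel straight edge (8 mm high, its near side about 57 mm beyond the plate centres); number 2 counted from the robot's left. The point is the centre of its top face, 4 mm above the bench; z up.
- plate_3_top (a point): one of four identical fixed round plates, dark steel, 64 mm across and 4 mm high, with a thin bright circle and centre dot, in one row about 74 mm apart in front of the steel straight edge (8 mm high, its near side about 57 mm beyond the plate centres); number 3 counted from the robot's left. The point is the centre of its top face, 4 mm above the bench; z up.
- plate_4_top (a point): one of four identical fixed round plates, dark steel, 64 mm across and 4 mm high, with a thin bright circle and centre dot, in one row about 74 mm apart in front of the steel straight edge (8 mm high, its near side about 57 mm beyond the plate centres); number 4 counted from the robot's left. The point is the centre of its top face, 4 mm above the bench; z up.
- scan_head (a point): an obstacle to keep clear of: middle of the marking laser's fixed scan head, a grey box hanging over the bench left of the row, 100 mm along x, 155 mm along y; its underside is 190 mm and its top 340 mm above the bench; an arm runs back from it to a tall column. A robot arm that starts on the left must draw in and swing round in front of it.
- block_centre (a point): bare ground-steel block, 30 x 50 mm and 30 mm high, standing at one end of the row of plates (either end), about 70 mm beyond the centre of the end plate. The point is its centre, half-way up. It marks the end of the row where the widest ring belongs.
- loupe_centre (a point): black round magnifier, 37 mm across and 33 mm high, standing at the other end of the row, about 70 mm beyond the centre of the end plate. The point is its centre, half-way up.
Mind the look-alikes: they are no part of the job. What is shaped like the part that bears plate_2_top but brown is not meant.

How it is judged:
At the end, for the whole second after the job is handed in: Each ring lies flat (within 0.1 rad) and at rest on its own plate, its centre within 12 mm of the plate's centre, the outer diameters falling (60, 52, 38, 30 mm) from the plate next to the steel block to the plate next to the magnifier; all released (((horizontal distance between block_centre and plate_1_top below 0.11 m and horizontal distance between ring_60_centre and plate_1_top below 0.012 m and z of ring_60_centre in the frame of plate_1_top between 0.005 and 0.011 m and horizontal distance between ring_52_centre and plate_2_top below 0.012 m and z of ring_52_centre in the frame of plate_2_top between 0.004 and 0.01 m and horizontal distance between ring_38_centre and plate_3_top below 0.012 m and z of ring_38_centre in the frame of plate_3_top between 0.011 and 0.017 m and horizontal distance between ring_30_centre and plate_4_top below 0.012 m and z of ring_30_centre in the frame of plate_4_top between 0.008 and 0.014 m) or (horizontal distance between block_centre and plate_4_top below 0.11 m and horizontal distance between ring_60_centre and plate_4_top below 0.012 m and z of ring_60_centre in the frame of plate_4_top between 0.005 and 0.011 m and horizontal distance between ring_52_centre and plate_3_top below 0.012 m and z of ring_52_centre in the frame of plate_3_top between 0.004 and 0.01 m and horizontal distance between ring_38_centre and plate_2_top below 0.012 m and z of ring_38_centre in the frame of plate_2_top between 0.011 and 0.017 m and horizontal distance between ring_30_centre and plate_1_top below 0.012 m and z of ring_30_centre in the frame of plate_1_top between 0.008 and 0.014 m)) and angle between the z axis of each of ring_60_centre, ring_52_centre, ring_38_centre, ring_30_centre and the z axis of plate_1_top, either way round below 0.1 rad and linear speed of each of ring_60, ring_52, ring_38, ring_30 below 0.01 m/s and angular speed of each of ring_60, ring_52, ring_38, ring_30 below 0.1 rad/s); the robot touches nothing.
It fails at once if the steel block is pushed more than 20 mm from where it stood (distance of block_centre from where it was at the start of the episode above 0.02 m).
It fails at once if the magnifier is pushed more than 20 mm from where it stood (distance of loupe_centre from where it was at the start of the episode above 0.02 m).
It also fails if it takes over 80 s, if anything falls off the work surface, if the arm or the gripper's body presses on something with over 40 N, if the wrist force passes 120 N, or if a joint passes its speed limit or range.

## Working session

There is one attempt and no reset: what is moved stays moved. The work goes in short steps, Python scripts to look and compute and a shell command to move; the robot and the scene stay as the last step left them, time stands still between calls to the robot, and variables do not carry over. Pictures are saved under pics/ and viewed, and the job is handed in when it is done.

```bash
mkdir -p pics; python3 - <<'E'
from rig import manip, imaging
import cv2
print(manip.get_obs(), manip.grasp_offset)
for n in ["scene","top"]:
    d=imaging.get_image(n); cv2.imwrite(f"pics/{n}0.png",cv2.cvtColor(d["color"],cv2.COLOR_RGB2BGR))
    print(n,d["vertical_fov"],d["cx"],d["cy"],d["view"].round(3).tolist())
E
```

```text
{'time': 0.0, 'joint_pos': array([-1.38858653e+00,  3.00469544e-01,  1.52160477e+00,  1.99377174e-05,
        1.32070899e+00, -6.65973004e-02]), 'qvel': array([-0.00071221, -0.00182625,  0.00021595,  0.0002078 ,  0.00076071,
       -0.00119293]), 'joint_efforts': array([-4.17250185e-04, -5.43498051e+01, -3.61791873e+01, -9.78546132e-05,
        4.03125276e-03,  2.99715077e-05]), 'ee_pos': array([ 0.13538796, -0.53277896,  0.19411218]), 'tcp_rot': array([ 9.92271984e-01,  1.24080439e-01, -2.47532237e-05, -5.94888827e-04]), 'ft_force': array([-0.06412017,  0.56767312, -0.17060514]), 'moment': array([-0.0094757 , -0.02752505,  0.01464955]), 'opening': 0.08573318123607084} 0.0187
scene 44.463259358319945 264.7458721488771 197.6510812361885 [[0.882, -0.471, -0.02, -0.612], [-0.285, -0.5, -0.818, 0.269], [0.375, 0.727, -0.575, 1.203], [0.0, 0.0, 0.0, 1.0]]
top 57.02556345609052 249.14363809963186 197.69540633746098 [[0.017, -1.0, 0.01, -0.128], [-0.998, -0.017, -0.061, 0.648], [0.061, -0.009, -0.998, 1.214], [0.0, 0.0, 0.0, 1.0]]
```

View pics/scene0.png

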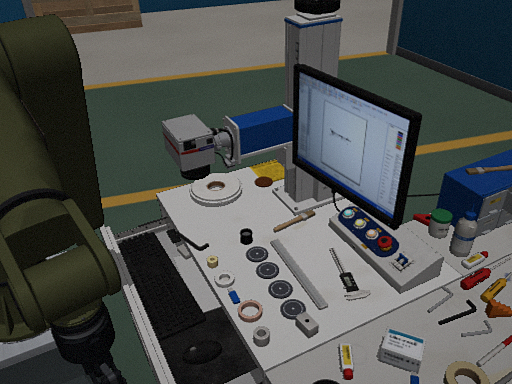

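View pics/top0.png

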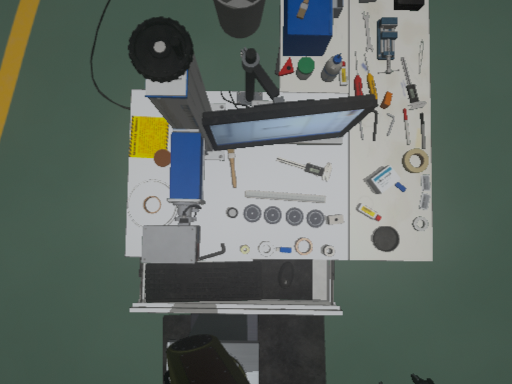

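The top view shows the loupe at (232,212), plates at (252,213), (272,215), (294,216) and (316,218), and the block at (335,219). So the block is on the robot's right, next to plate 4. The rings are tan (244,249), white (265,248), copper (303,246) and grey (329,251). Look-alikes are the brown disc (163,158), the masking-tape roll (415,160), a second grey ring at (420,224) on the side table, and the big white ring (152,204). The blue piece at (285,250) isn't a ring. Next: a close crop and coarse positions.

```bash
cat > h.py <<'E'
import numpy as np, cv2
from rig import manip, imaging
from scipy.spatial.transform import Rotation as R
def ray(d,u,v,z):
    f=192/np.tan(np.radians(d["vertical_fov"]/2)); V=np.array(d["view"]); 
    c=np.array([(u-d["cx"])/f,(v-d["cy"])/f,1]); Rm=V[:3,:3]; o=-Rm.T@V[:3,3]; w=Rm.T@c
    return o+w*(z-o[2])/w[2]
def proj(d,p):
    f=192/np.tan(np.radians(d["vertical_fov"]/2)); V=np.array(d["view"]); c=V[:3,:3]@p+V[:3,3]
    return f*c[0]/c[2]+d["cx"], f*c[1]/c[2]+d["cy"]
def rows(target,yaw=None):
    """remaining shift in tool axes, in units of 0.02 m"""
    o=manip.get_obs(); Rm=R.from_quat(o["tcp_rot"]).as_matrix()
    return (Rm.T@(np.array(target)-o["ee_pos"])/0.02).round(2)
E
python3 - <<'E'
from h import *
d=imaging.get_image("top"); 
P=dict(loupe=(232,212,.033),p1=(252,213,.004),p2=(272,215,.004),p3=(294,216,.004),p4=(316,218,.004),block=(335,219,.03),tan=(244.5,249,.022),white=(265,248,.014),cop=(303.5,246,.016),grey=(329,251,.028),scanTL=(143,227,.34),scanBR=(198,262,.34),blue=(285,250,0))
for k,(u,v,z) in P.items(): print(k,ray(d,u,v,z).round(3))
c=cv2.cvtColor(d["color"],cv2.COLOR_RGB2BGR)[195:265,215:350]
cv2.imwrite("pics/crop1.png",cv2.resize(c,None,fx=5.9,fy=5.9,interpolation=cv2.INTER_CUBIC))
d=imaging.get_image("scene");c=cv2.cvtColor(d["color"],cv2.COLOR_RGB2BGR)[220:360,190:340]
cv2.imwrite("pics/crop2.png",cv2.resize(c,None,fx=4,fy=4,interpolation=cv2.INTER_CUBIC))
d=imaging.get_image("wrist");cv2.imwrite("pics/w0.png",cv2.cvtColor(d["color"],cv2.COLOR_RGB2BGR))
E
```

```text
loupe [ 0.599 -0.059  0.033]
p1 [ 0.597 -0.128  0.004]
p2 [ 0.591 -0.199  0.004]
p3 [ 0.589 -0.277  0.004]
p4 [ 0.583 -0.354  0.004]
block [ 0.581 -0.415  0.03 ]
tan [ 0.472 -0.104  0.022]
white [ 0.476 -0.175  0.014]
cop [ 0.485 -0.309  0.016]
grey [ 0.47  -0.395  0.028]
scanTL [0.55  0.157 0.34 ]
scanBR [0.464 0.014 0.34 ]
blue [ 0.469 -0.247  0.   ]
```

View pics/crop1.png

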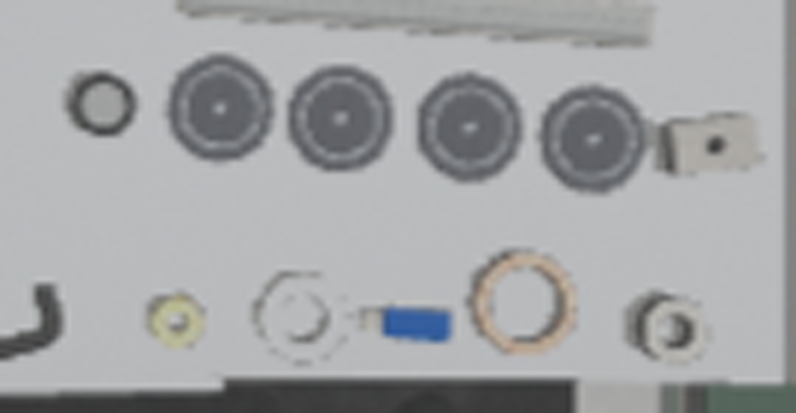

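View pics/crop2.png

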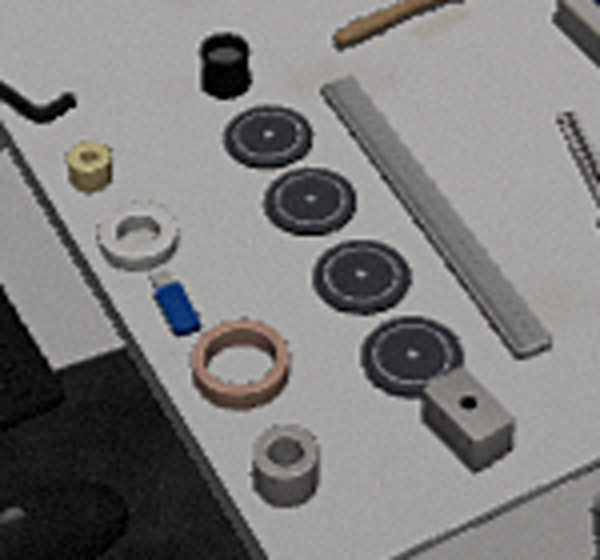

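View pics/w0.png

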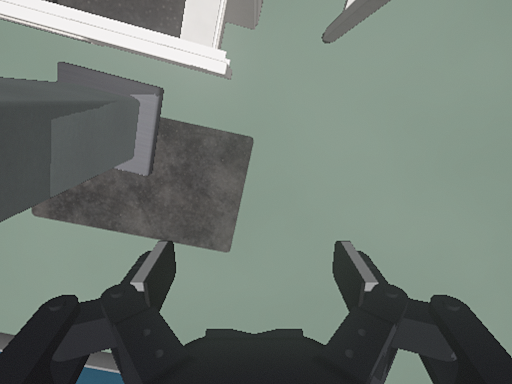

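The crops confirm the choice: tan, white, copper and grey rings in the near row, with the block at the right end by plate 4 and the loupe by plate 1. So 60→p4, 52→p3, 38→p2, 30→p1. I'll turn the jaws along x (tool yaw +90°) so they don't hit neighbouring rings. The first move is the approach.

```bash
python3 - <<'E'
import numpy as np
psi=.249
for i in range(20):
    w=np.array([.0165,.0105]); print(i,(np.array([[np.cos(psi),np.sin(psi)],[np.sin(psi),-np.cos(psi)]])@w/.02).round(2),-0.83); psi+=.0661
E
```

```text
0 [ 0.93 -0.31] -0.83
1 [ 0.95 -0.24] -0.83
2 [ 0.96 -0.18] -0.83
3 [ 0.97 -0.12] -0.83
4 [ 0.98 -0.05] -0.83
5 [0.98 0.01] -0.83
6 [0.97 0.08] -0.83
7 [0.97 0.14] -0.83
8 [0.96 0.2 ] -0.83
9 [0.94 0.27] -0.83
10 [0.92 0.33] -0.83
11 [0.9  0.39] -0.83
12 [0.87 0.45] -0.83
13 [0.84 0.5 ] -0.83
14 [0.8  0.56] -0.83
15 [0.76 0.61] -0.83
16 [0.72 0.66] -0.83
17 [0.68 0.71] -0.83
18 [0.63 0.75] -0.83
19 [0.58 0.79] -0.83
```

```bash
python3 -m jog '[[[0.93,-0.31,-0.3,-0.83],[0.95,-0.24,-0.3,-0.83],[0.96,-0.18,-0.3,-0.83],[0.97,-0.12,-0.3,-0.83],[0.98,-0.05,-0.3,-0.83],[0.98,0,-0.3,-0.83],[0.97,0.08,0,-0.83],[0.97,0.14,0,-0.83],[0.96,0.2,0,-0.83],[0.94,0.27,0,-0.83]]]' 1
```

```text
time: 1.5
ee_pos: [0.3109, -0.4141, 0.2361]
tcp_rot: [0.886, 0.464, 0.0, 0.002]
ft_force: [0.4, -0.5, 0.5]
opening: 0.0852
```

```bash
python3 -m jog '[[[0.9,0.4,0,-0.76],[0.87,0.45,0,-0.76],[0.84,0.5,0,-0.76],[0.8,0.55,0,-0.76],[0.75,0.6,0,-0.76],[0.5,0.65,0,-0.76],[0.4,0.7,0,-0.76],[0.1,0.7,0,-0.76],[0,0.5,0,-0.76],[0,0.3,0,-0.76]]]'
python3 - <<'E'
from h import *
d=imaging.get_image("wrist");cv2.imwrite("pics/w1.png",cv2.cvtColor(d["color"],cv2.COLOR_RGB2BGR))
V=np.array(d["view"]);print((-V[:3,:3].T@V[:3,3]).round(3),V[:3,:3].round(2).tolist(), manip.get_obs()["joint_pos"].round(2))
E
```

```text
time: 2.75
ee_pos: [0.4664, -0.3422, 0.24]
tcp_rot: [0.687, 0.726, -0.0, 0.004]
ft_force: [-0.1, -0.2, 0.7]
opening: 0.0852
[ 0.461 -0.261  0.42 ] [[1.0, 0.06, 0.0], [0.05, -0.95, 0.32], [0.02, -0.32, -0.95]] [-0.7   0.33  1.38 -0.    1.43 -0.75]
```

View pics/w1.png

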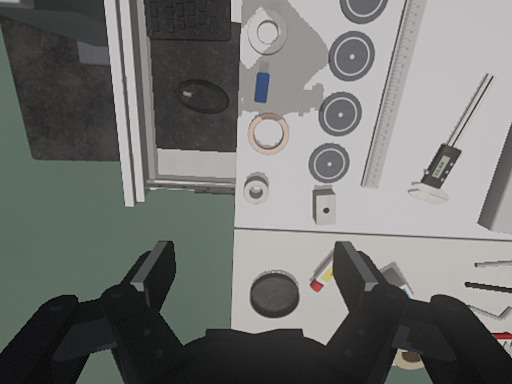

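The wrist view shows copper (268,133), grey (256,188), white (267,33), plates 4 (329,162), 3 (340,113) and 2 (352,55), and the block (324,207). I'll measure them from colour and the depth map, on planes at the known heights.

```bash
cat >> h.py <<'E'
def world(d):
    f=192/np.tan(np.radians(d["vertical_fov"]/2)); V=np.array(d["view"]); Z=d["z_map"]
    v,u=np.mgrid[:Z.shape[0],:Z.shape[1]]
    c=np.stack([(u-d["cx"])/f*Z,(v-d["cy"])/f*Z,Z],-1)
    return (c-V[:3,3])@V[:3,:3]
def top_circle(d,x,y,ztop,r,col=None):
    """pixels near (x,y) whose depth height is near ztop -> cast on plane ztop, circle"""
    W=world(d); m=(np.hypot(W[...,0]-x,W[...,1]-y)<r+.015)&(d["z_map"]>0)
    m&=(np.abs(W[...,2]-ztop)<.004)
    if col is not None: m&=col
    m=m.astype(np.uint8)
    n,l,s,c=cv2.connectedComponentsWithStats(m); 
    if n<2: return None
    k=1+np.argmax(s[1:,4]); vv,uu=np.where(l==k)
    p=np.array([ray(d,a,b,ztop)[:2] for a,b in zip(uu,vv)],np.float32)
    (cx,cy),rr=cv2.minEnclosingCircle(p)
    return round(cx,4),round(cy,4),round(rr,4),len(p)
def plate(d,x,y):
    g=d["color"].max(2)<120
    W=world(d); m=(np.hypot(W[...,0]-x,W[...,1]-y)<.05)&g&(np.abs(W[...,2]-.002)<.008)
    m=cv2.morphologyEx(m.astype(np.uint8),cv2.MORPH_OPEN,np.ones((2,2),np.uint8))
    n,l,s,c=cv2.connectedComponentsWithStats(m)
    if n<2: return None
    k=1+np.argmax(s[1:,4]); vv,uu=np.where(l==k)
    p=np.array([ray(d,a,b,.004)[:2] for a,b in zip(uu,vv)],np.float32)
    (cx,cy),rr=cv2.minEnclosingCircle(p)
    return round(cx,4),round(cy,4),round(rr,4),len(p)
RG=dict(r60=(.485,-.309,.016,.03),r52=(.476,-.175,.014,.026),r38=(.47,-.395,.028,.019),r30=(.472,-.104,.022,.015))
PL=dict(p1=(.597,-.128),p2=(.591,-.199),p3=(.589,-.277),p4=(.583,-.354))
E
python3 - <<'E'
from h import *
for n in ["wrist","top","scene"]:
    d=imaging.get_image(n); print(n)
    W=world(d)
    for k,a in RG.items(): print(k,top_circle(d,*a))
    for k,a in PL.items(): print(k,plate(d,*a))
E
```

```text
wrist
r60 (0.4852, -0.3103, 0.03, 634)
r52 (0.4751, -0.1789, 0.0262, 1016)
r38 (0.4721, -0.3955, 0.0196, 364)
r30 None
p1 (0.5995, -0.1335, 0.031, 398)
p2 (0.5957, -0.2005, 0.0214, 791)
p3 (0.5916, -0.2783, 0.0212, 648)
p4 (0.5858, -0.3526, 0.0213, 541)
top
r60 (0.4851, -0.3108, 0.0301, 110)
r52 (0.4753, -0.1786, 0.0259, 118)
r38 (0.4702, -0.3935, 0.0179, 31)
r30 (0.472, -0.1056, 0.0147, 50)
p1 (0.594, -0.131, 0.0199, 89)
p2 (0.5892, -0.2017, 0.0203, 92)
p3 (0.5852, -0.2806, 0.0195, 88)
p4 (0.5735, -0.3514, 0.0249, 100)
scene
r60 (0.4849, -0.3114, 0.0321, 198)
r52 (0.4759, -0.1801, 0.0288, 185)
r38 (0.471, -0.3966, 0.0207, 145)
r30 (0.4726, -0.107, 0.0188, 66)
p1 (0.5991, -0.134, 0.0328, 262)
p2 (0.5832, -0.2056, 0.0424, 357)
p3 (0.58, -0.2814, 0.0423, 405)
p4 (0.584, -0.3562, 0.0331, 352)
```

```bash
python3 -m jog '[[[0.3,0.1,0.9,0.3],[0.3,0.2,1,0.3],[0.3,0.2,1,0.1],[0.3,0.2,1,0],[0.3,0.2,1,0],[0.1,0,1,0],[0,0,1,0],[0,0,1,0],[0,0,0.8,0],[0,0,0,0]]]'
python3 -c "
from h import *
print(rows([.4852,-.3105,0]))"
```

```text
time: 4.2
ee_pos: [0.4837, -0.3111, 0.0623]
tcp_rot: [0.713, 0.701, -0.0, 0.005]
ft_force: [0.5, 0.4, 0.1]
opening: 0.0855
[0.05 0.05 3.12]
```

```bash
python3 -m jog '[[[0.05,0.05,0.6,-0.2],[0,0,0.6,0],[0,0,0.5,0],[0,0,0.5,0],[0,0,0.4,0],[0,0,0.3,0],[0,0,0.15,0],[0,0,0,0],[0,0,0,0],[0,0,0,0]]]'
python3 -m jog '[[[0,0,0,0],[0,0,0,0],[0,0,0,0],[0,0,0,0],[0,0,0,0],[0,0,0,0],[0,0,0,0],[0,0,0,0],[0,0,0,0],[0,0,-0.2,0]]]' 0
```

```text
time: 5.45
ee_pos: [0.4862, -0.3113, -0.0009]
tcp_rot: [0.707, 0.707, 0.0, 0.007]
ft_force: [0.4, 0.2, 0.1]
opening: 0.0855
time: 6.7
ee_pos: [0.4862, -0.3113, 0.0034]
tcp_rot: [0.707, 0.707, 0.0, 0.007]
ft_force: [-0.8, -0.8, -0.7]
opening: 0.0001
```

The fingers shut to 0, so the grasp missed. Looking before anything else.

```bash
python3 - <<'E'
from h import *
for n in ["wrist","scene"]:
    d=imaging.get_image(n);c=cv2.cvtColor(d["color"],cv2.COLOR_RGB2BGR)
    if n=="scene": c=cv2.resize(c[220:360,190:340],None,fx=4,fy=4,interpolation=cv2.INTER_CUBIC)
    cv2.imwrite(f"pics/{n}2.png",c)
E
```

```text
(no output)
```

View pics/wrist2.png

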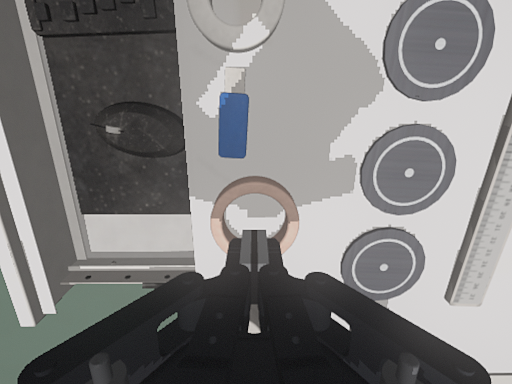

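View pics/scene2.png

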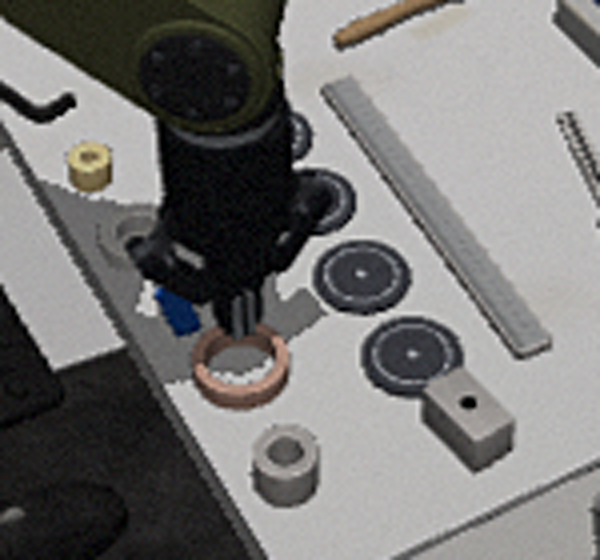

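```bash
python3 - <<'E'
from h import *
d=imaging.get_image("scene"); o=manip.get_obs()
print(o["ee_pos"],[tuple(np.round(proj(d,np.array([.486,-.311,z])),1)) for z in (.0,.0034,.016,.03,.05)])
for n in ("scene","wrist"):
    d=imaging.get_image(n)
    print(top_circle(d,.485,-.311,.016,.03), top_circle(d,.485,-.32,.016,.035))
W=world(imaging.get_image("wrist"))
for (u,v) in [(247,232),(247,240),(254,330),(255,185),(254,222)]: print(u,v,W[v,u].round(3))
d=imaging.get_image("wrist");c=cv2.cvtColor(d["color"],cv2.COLOR_RGB2BGR)
cv2.imwrite("pics/w3.png",cv2.resize(c[160:350,170:340],None,fx=3.1,fy=3.1,interpolation=cv2.INTER_CUBIC))
E
```

```text
[ 0.48646557 -0.31149571  0.00381021] [(np.float64(250.0), np.float64(313.5)), (np.float64(249.9), np.float64(312.5)), (np.float64(249.7), np.float64(309.0)), (np.float64(249.5), np.float64(305.1)), (np.float64(249.2), np.float64(299.4))]
(0.4849, -0.3114, 0.0321, 175) (0.4849, -0.3114, 0.0321, 175)
(0.4857, -0.3092, 0.0304, 2219) (0.4857, -0.3092, 0.0304, 2219)
247 232 [ 0.482 -0.3    0.047]
247 240 [ 0.484 -0.229  0.183]
254 330 [ 0.486 -0.388  0.028]
255 185 [ 0.486 -0.282  0.017]
254 222 [ 0.486 -0.316  0.001]
```

View pics/w3.png

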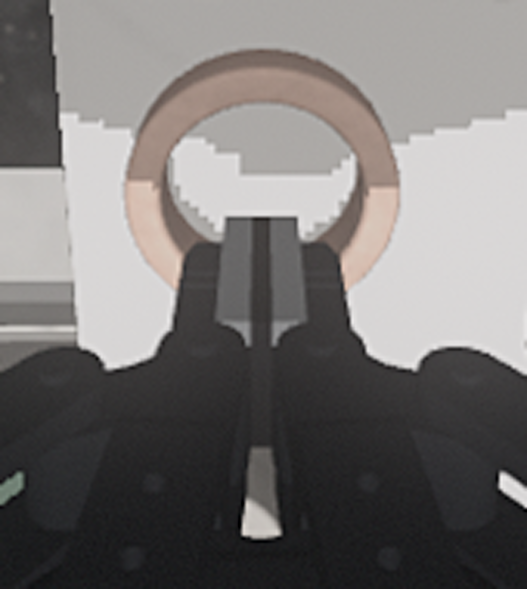

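```bash
python3 - <<'E'
from h import *
d=imaging.get_image("wrist");W=world(d)
for u in (246,263):
  for v in range(228,270,3): print(u,v,d["z_map"][v,u].round(3),W[v,u].round(3))
V=np.array(d["view"]);print((-V[:3,:3].T@V[:3,3]).round(3))
print(proj(d,np.array([.4865,-.3115,.0038])),proj(d,np.array([.4865,-.3005,.0038])),proj(d,np.array([.4865,-.3005,.03])))
o=manip.get_obs();print(o["ee_pos"],o["joint_pos"].round(3),o["ft_force"])
E
```

```text
246 228 0.202 [ 0.48  -0.321  0.001]
246 231 0.151 [ 0.481 -0.299  0.047]
246 234 0.148 [ 0.481 -0.299  0.05 ]
246 237 0.144 [ 0.481 -0.299  0.054]
246 240 0.142 [ 0.481 -0.299  0.056]
246 243 0.139 [ 0.481 -0.299  0.06 ]
246 246 0.136 [ 0.481 -0.299  0.063]
246 249 0.134 [ 0.481 -0.3    0.065]
246 252 0.129 [ 0.481 -0.298  0.069]
246 255 0.128 [ 0.481 -0.299  0.072]
246 258 0.126 [ 0.481 -0.299  0.073]
246 261 0.123 [ 0.482 -0.299  0.076]
246 264 0.122 [ 0.482 -0.3    0.077]
246 267 0.118 [ 0.482 -0.298  0.082]
263 228 0.201 [ 0.492 -0.32   0.001]
263 231 0.152 [ 0.49  -0.299  0.046]
263 234 0.148 [ 0.49  -0.299  0.05 ]
263 237 0.144 [ 0.49  -0.299  0.054]
263 240 0.142 [ 0.49  -0.299  0.057]
263 243 0.139 [ 0.49  -0.299  0.06 ]
263 246 0.136 [ 0.49  -0.299  0.063]
263 249 0.133 [ 0.49  -0.299  0.066]
263 252 0.131 [ 0.49  -0.299  0.068]
263 255 0.127 [ 0.489 -0.299  0.072]
263 258 0.126 [ 0.489 -0.299  0.074]
263 261 0.123 [ 0.489 -0.299  0.077]
263 264 0.121 [ 0.489 -0.299  0.078]
263 267 0.117 [ 0.489 -0.298  0.083]
[ 0.484 -0.229  0.183]
(np.float64(254.92649771427998), np.float64(218.4409374970012)) (np.float64(254.94727918680056), np.float64(204.1265208537521)) (np.float64(255.50896343688373), np.float64(220.1005890264869))
[ 0.48627847 -0.31133607  0.00339361] [-0.632  0.576  1.611 -0.002  0.941 -0.631] [ 0.15725363 -0.45656315  0.25792921]
```

The depth map and the scene view agree that the shut fingertips are really at z≈0.045, though the reported TCP is 0.0034. That puts the finger ends about 40 mm short of the stated TCP, so the pads closed above the ring. I'll lift, open and measure the tip against the TCP.

```bash
python3 -m jog '[[[0,0,-0.6,0],[0,0,-0.6,0],[0,0,-0.6,0],[0,0,-0.6,0],[0,0,0,0],[0,0,0,0],[0,0,0,0],[0,0,0,0],[0,0,0,0],[0,0,0,0]]]' 0.75
python3 - <<'E'
from h import *
d=imaging.get_image("wrist");W=world(d);o=manip.get_obs()
cv2.imwrite("pics/w4.png",cv2.cvtColor(d["color"],cv2.COLOR_RGB2BGR))
Rm=R.from_quat(o["tcp_rot"]).as_matrix(); T=(W-o["ee_pos"])@Rm
m=(d["z_map"]>0)&(np.abs(T[...,0])<.03)&(T[...,2]<.02)&(W[...,2]>.03)
print(o["ee_pos"],m.sum()); 
for lo,hi in((-.06,-.03),(-.03,0),(0,.03),(.03,.06)):
    q=T[m&(T[...,1]>lo)&(T[...,1]<hi)]; print(lo,len(q),np.percentile(q[:,2],[50,95,99,100]).round(3) if len(q) else "", q[q[:,2].argmax()].round(3) if len(q) else "")
E
```

```text
time: 8.35
ee_pos: [0.4857, -0.3108, 0.0547]
tcp_rot: [0.707, 0.707, 0.0, 0.007]
ft_force: [0.2, -0.0, -0.2]
opening: 0.0645
[ 0.48564047 -0.31078593  0.0547093 ] 36509
-0.06 9774 [-0.1   -0.059 -0.049 -0.043] [ 0.006 -0.033 -0.043]
-0.03 6480 [-0.122 -0.111 -0.106 -0.096] [ 0.012 -0.03  -0.096]
0 6447 [-0.122 -0.11  -0.105 -0.093] [ 0.012  0.03  -0.093]
0.03 10025 [-0.1   -0.06  -0.049 -0.042] [-0.003  0.032 -0.042]
```

View pics/w4.png

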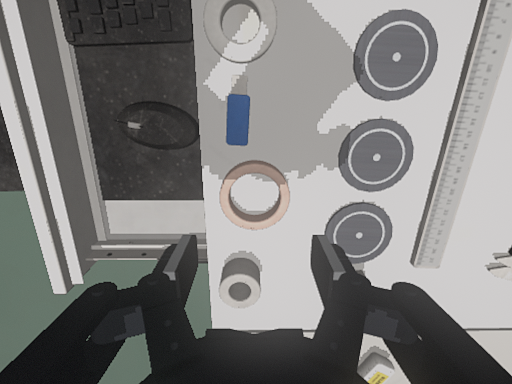

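The measured tip is about 45–49 mm behind the reported TCP, consistently in both views. I'll take the ring with TCP z≈-0.04, going down in steps and watching force.

```bash
python3 -m jog '[[[0,0,0,0],[0,0,0.3,0],[0,0,0.6,0],[0,0,0.7,0],[0,0,0.7,0],[0,0,0.6,0],[0,0,0.5,0],[0,0,0.3,0],[0,0,0,0],[0,0,0,0]]]' 1
python3 - <<'E'
from h import *
d=imaging.get_image("wrist")
cv2.imwrite("pics/w5.png",cv2.cvtColor(d["color"],cv2.COLOR_RGB2BGR))
d=imaging.get_image("scene");c=cv2.cvtColor(d["color"],cv2.COLOR_RGB2BGR)
cv2.imwrite("pics/s5.png",cv2.resize(c[220:360,190:340],None,fx=4,fy=4,interpolation=cv2.INTER_CUBIC))
E
```

```text
time: 9.65
ee_pos: [0.486, -0.3112, -0.0255]
tcp_rot: [0.707, 0.707, 0.0, 0.006]
ft_force: [-0.2, -0.7, 0.3]
opening: 0.0853
```

View pics/w5.png

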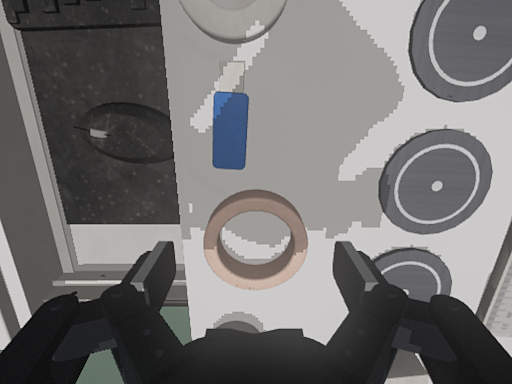

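View pics/s5.png

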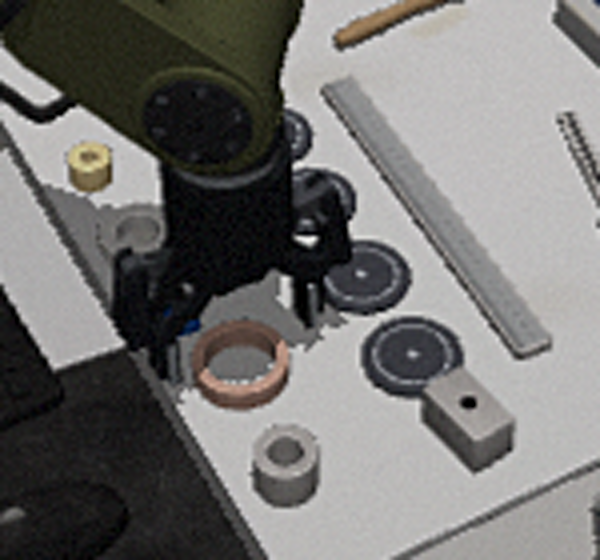

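The views confirm it: the tips still hover about 30 mm up, straddling the ring at (255,240). Down another 17 mm, then close.

```bash
python3 -m jog '[[[0,0,0.3,0],[0,0,0.3,0],[0,0,0.2,0],[0,0,0.05,0],[0,0,0,0],[0,0,0,0],[0,0,0,0],[0,0,0,0],[0,0,0,0],[0,0,0,0]]]'
python3 -m jog '[[[0,0,0,0],[0,0,0,0],[0,0,0,0],[0,0,0,0],[0,0,0,0],[0,0,0,0],[0,0,0,0],[0,0,0,0],[0,0,-0.1,0],[0,0,-0.2,0]]]' 0
python3 - <<'E'
from h import *
d=imaging.get_image("wrist")
cv2.imwrite("pics/w6.png",cv2.cvtColor(d["color"],cv2.COLOR_RGB2BGR))
E
```

```text
time: 11.0
ee_pos: [0.4864, -0.3116, -0.043]
tcp_rot: [0.707, 0.707, 0.0, 0.007]
ft_force: [-0.1, 0.1, 0.0]
opening: 0.0856
time: 12.25
ee_pos: [0.486, -0.3119, -0.0348]
tcp_rot: [0.707, 0.707, -0.0, 0.006]
ft_force: [-0.2, -0.3, -2.1]
opening: 0.0566
```

View pics/w6.png

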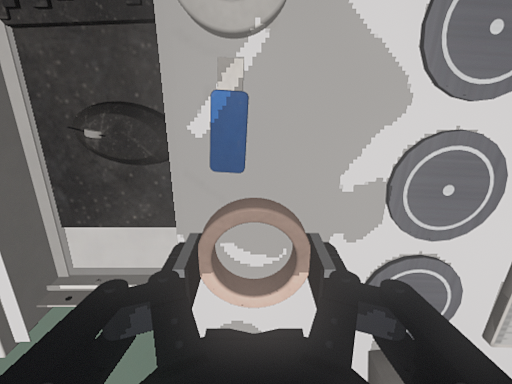

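Held: opening 0.0566, with about 2 N of weight on the wrist. Lift and carry to plate 4.

```bash
python3 -m jog '[[[0,0,-0.6,0],[0,0,-0.9,0],[0,0.3,-0.8,0],[-0.3,0.7,0,0],[-0.4,0.9,0,0],[-0.4,0.9,0,0],[-0.4,0.9,0,0],[-0.4,0.8,0,0],[-0.15,0.5,0,0],[0,0,0,0]]]'
python3 - <<'E'
from h import *
d=imaging.get_image("wrist");o=manip.get_obs();print(o["ee_pos"],o["opening"])
cv2.imwrite("pics/w7.png",cv2.cvtColor(d["color"],cv2.COLOR_RGB2BGR))
W=world(d); x,y,z=o["ee_pos"]
for zt in (z+.058,):
    m=(np.hypot(W[...,0]-x,W[...,1]-y)<.045)&(d["color"][...,0]>d["color"][...,2].astype(int)+18)&(W[...,2]>.02)
    print(np.percentile(W[m],[2,50,98],axis=0).round(4))
    print(top_circle(d,x,y,np.percentile(W[m][:,2],80),.03,m))
g=d["color"].max(2)<120
for k,a in PL.items(): print(k,plate(d,*a))
E
```

```text
time: 13.55
ee_pos: [0.5907, -0.355, 0.0284]
tcp_rot: [0.707, 0.707, 0.001, 0.011]
ft_force: [0.2, 0.4, -1.2]
opening: 0.0569
[ 0.59040939 -0.35497176  0.02839273] 0.05712235340404416
[[ 0.5622 -0.3794  0.0719]
 [ 0.5882 -0.3534  0.0856]
 [ 0.6161 -0.3233  0.087 ]]
(0.5888, -0.3515, 0.0304, 4329)
p1 None
p2 (0.5942, -0.2149, 0.0277, 1357)
p3 (0.5904, -0.2778, 0.0323, 6177)
p4 (0.5847, -0.3507, 0.032, 2510)
```

View pics/w7.png

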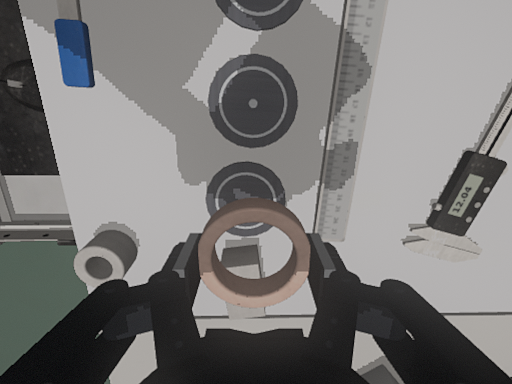

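Plate 4 is at about (0.5855,-0.352), and the held ring's centre is at (0.5888,-0.3515). Correct and lower.

```bash
python3 -m jog '[[[0,-0.1,0.5,0],[0,-0.07,0.7,0],[0,0,0.7,0],[0,0,0.6,0],[0,0,0.4,0],[0,0,0.2,0],[0,0,0,0],[0,0,0,0],[0,0,0,0],[0,0,0,0]]]'
python3 - <<'E'
from h import *
d=imaging.get_image("wrist");o=manip.get_obs();print(o["ee_pos"],o["tcp_rot"].round(4))
W=world(d); x,y,z=o["ee_pos"]
m=(np.hypot(W[...,0]-x,W[...,1]-y)<.045)&(d["color"][...,0]>d["color"][...,2].astype(int)+18)&(W[...,2]>.012)
zt=np.percentile(W[m][:,2],80);print(zt,top_circle(d,x,y,zt,.03,m))
cv2.imwrite("pics/w8.png",cv2.cvtColor(d["color"],cv2.COLOR_RGB2BGR))
E
```

```text
time: 14.85
ee_pos: [0.587, -0.3559, -0.0362]
tcp_rot: [0.707, 0.707, 0.0, 0.011]
ft_force: [0.1, -0.2, 0.1]
opening: 0.0572
[ 0.58696944 -0.35586935 -0.03614144] [7.073e-01 7.068e-01 3.000e-04 1.090e-02]
0.021757389717150466 (0.5857, -0.3524, 0.0304, 4532)
```

View pics/w8.png

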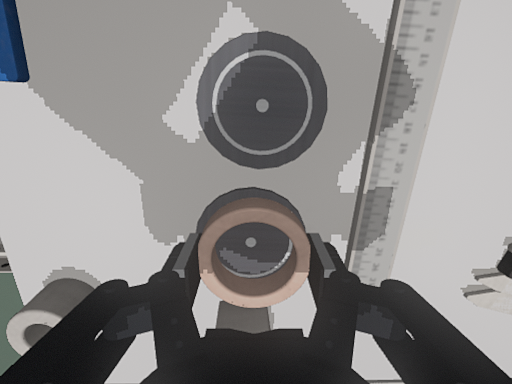

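```bash
python3 - <<'E'
from h import *
d=imaging.get_image("wrist")
print(ray(d,250.7,242,.004),ray(d,262,105,.004))
E
```

```text
[ 0.58401875 -0.35217947  0.004     ] [ 0.58977561 -0.27713789  0.004     ]
```

```bash
python3 -m jog '[[[0,-0.06,0.08,0],[0,0,0,0],[0,0,0,0],[0,0,0,0],[0,0,-0.4,0],[0,0,-0.7,0],[0,0,-0.9,0],[0,0,-0.9,0],[0.3,-0.3,-0.2,0],[0.7,-0.5,0,0]]]' 0.88
python3 - <<'E'
from h import *
d=imaging.get_image("wrist");o=manip.get_obs();print(o["ee_pos"],o["tcp_rot"].round(4))
cv2.imwrite("pics/w9.png",cv2.cvtColor(d["color"],cv2.COLOR_RGB2BGR))
print(top_circle(d,.584,-.3522,.020,.03))
for k,a in RG.items(): print(k,top_circle(d,*a))
E
```

```text
time: 16.2
ee_pos: [0.569, -0.3352, 0.0304]
tcp_rot: [0.707, 0.707, 0.001, 0.013]
ft_force: [-0.2, -0.1, 0.2]
opening: 0.0752
[ 0.56813833 -0.33345969  0.03007717] [7.072e-01 7.069e-01 7.000e-04 1.240e-02]
(0.5851, -0.353, 0.0308, 2184)
r60 None
r52 (0.4769, -0.1979, 0.018, 632)
r38 (0.4674, -0.3874, 0.0181, 490)
r30 None
```

View pics/w9.png

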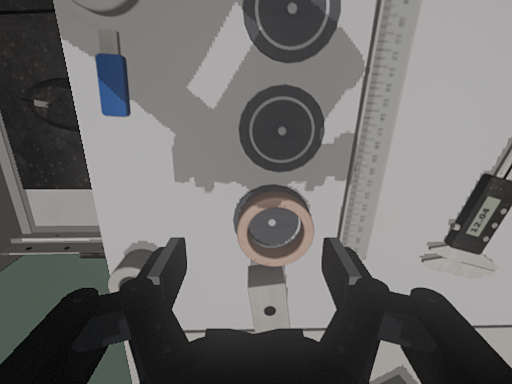

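Ring 60 is on plate 4, about 1.3 mm off centre. On to ring 52.

```bash
python3 -m jog '[[[0.8,-0.5,0,0],[0.9,-0.55,0,0],[0.9,-0.55,0,0],[0.9,-0.55,0,0],[0.9,-0.55,0,0],[0.9,-0.55,0,0],[0.9,-0.55,0,0],[0.8,-0.45,0,0],[0.5,-0.3,0,0],[0,0,0,0]]]' 1
python3 - <<'E'
from h import *
d=imaging.get_image("wrist");o=manip.get_obs();print(o["ee_pos"],o["tcp_rot"].round(4))
cv2.imwrite("pics/w10.png",cv2.cvtColor(d["color"],cv2.COLOR_RGB2BGR))
for k,a in RG.items(): print(k,top_circle(d,*a))
for k,a in PL.items(): print(k,plate(d,*a))
E
```

```text
time: 17.5
ee_pos: [0.4716, -0.1773, 0.0255]
tcp_rot: [0.707, 0.707, 0.0, 0.011]
ft_force: [-1.2, -1.0, 0.3]
opening: 0.085
[ 0.47184861 -0.17763158  0.0255449 ] [7.070e-01 7.072e-01 3.000e-04 1.110e-02]
r60 None
r52 (0.4753, -0.1776, 0.0265, 2551)
r38 None
r30 (0.4724, -0.1043, 0.015, 1495)
p1 (0.6002, -0.1285, 0.0218, 2501)
p2 (0.5954, -0.2009, 0.0217, 1713)
p3 (0.6034, -0.2573, 0.0213, 307)
p4 (0.6098, -0.3673, 0.0081, 40)
```

View pics/w10.png

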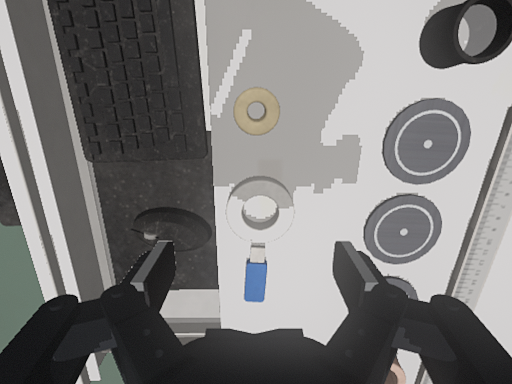

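```bash
python3 -m jog '[[[-0.1,0.2,0.5,0],[0,0,0.8,0],[0,0,0.8,0],[0,0,0.6,0],[0,0,0.4,0],[0,0,0.2,0],[0,0,0.1,0],[0,0,0,0],[0,0,0,0],[0,0,0,0]]]'
python3 -m jog '[[[0,0,0,0],[0,0,0,0],[0,0,0,0],[0,0,0,0],[0,0,0,0],[0,0,0,0],[0,0,0,0],[0,0,0,0],[0,0,-0.1,0],[0,0,-0.3,0]]]' 0
```

```text
time: 18.8
ee_pos: [0.4778, -0.1821, -0.0476]
tcp_rot: [0.707, 0.707, 0.0, 0.011]
ft_force: [-0.6, -0.1, -0.0]
opening: 0.0856
time: 20.05
ee_pos: [0.4728, -0.1834, -0.0311]
tcp_rot: [0.709, 0.706, -0.003, 0.008]
ft_force: [-0.1, -0.3, 0.8]
opening: 0.0488
```

```bash
python3 -m jog '[[[0,0,-0.6,0],[-0.1,0.1,-0.9,0],[-0.3,0.4,-0.7,0],[-0.7,0.7,0,0],[-0.7,0.9,0,0],[-0.7,0.9,0,0],[-0.7,0.9,0,0],[-0.7,0.8,0,0],[-0.5,0.6,0,0],[0,0,0,0]]]'
cat >> h.py <<'E'
def held(d,r,h,col):
    o=manip.get_obs(); W=world(d); x,y,z=o["ee_pos"]; c=d["color"].astype(int)
    m=(np.hypot(W[...,0]-x,W[...,1]-y)<r+.012)&(W[...,2]>z+.045)&(W[...,2]<z+.075)&col(c)
    zt=np.percentile(W[m][:,2],75); print("top z",zt.round(4),top_circle(d,x,y,zt,r,m),"tcp",o["ee_pos"].round(4),o["tcp_rot"].round(3),o["opening"])
E
python3 - <<'E'
from h import *
d=imaging.get_image("wrist")
cv2.imwrite("pics/w11.png",cv2.cvtColor(d["color"],cv2.COLOR_RGB2BGR))
held(d,.026,.014,lambda c:c.min(2)>105)
for k,a in PL.items(): print(k,plate(d,*a))
E
```

```text
time: 21.3
ee_pos: [0.5827, -0.2743, 0.0266]
tcp_rot: [0.708, 0.706, -0.002, 0.011]
ft_force: [-1.0, 0.8, -0.8]
opening: 0.0491
top z 0.0811 (0.582, -0.2688, 0.0264, 4601) tcp [ 0.5823 -0.2739  0.0265] [ 0.708  0.706 -0.002  0.011] 0.04863828720847089
p1 (0.5987, -0.1349, 0.0308, 1745)
p2 (0.5945, -0.2004, 0.0323, 6291)
p3 (0.5903, -0.2771, 0.0319, 2082)
p4 (0.5864, -0.3626, 0.0222, 820)
```

View pics/w11.png

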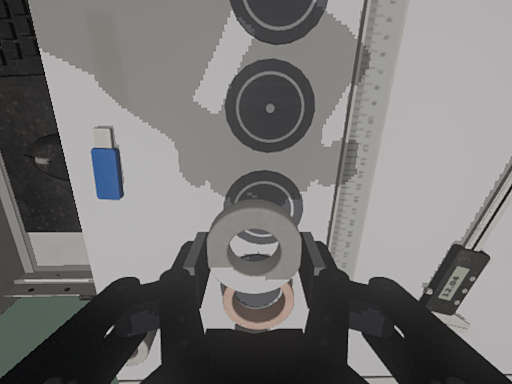

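```bash
python3 -m jog '[[[-0.2,0.2,0.4,0],[-0.2,0.2,0.6,0],[0,0,0.6,0],[0,0,0.6,0],[0,0,0.4,0],[0,0,0.2,0],[0,0,0,0],[0,0,0,0],[0,0,0,0],[0,0,0,0]]]'
python3 - <<'E'
from h import *
d=imaging.get_image("wrist")
cv2.imwrite("pics/w12.png",cv2.cvtColor(d["color"],cv2.COLOR_RGB2BGR))
held(d,.026,.014,lambda c:c.min(2)>105)
E
```

```text
time: 22.6
ee_pos: [0.5905, -0.2824, -0.0328]
tcp_rot: [0.708, 0.706, -0.002, 0.011]
ft_force: [0.4, 0.1, -0.1]
opening: 0.0491
top z 0.0217 (0.5914, -0.2774, 0.028, 4764) tcp [ 0.5906 -0.2824 -0.0328] [ 0.708  0.706 -0.002  0.011] 0.04877553740491364
```

View pics/w12.png

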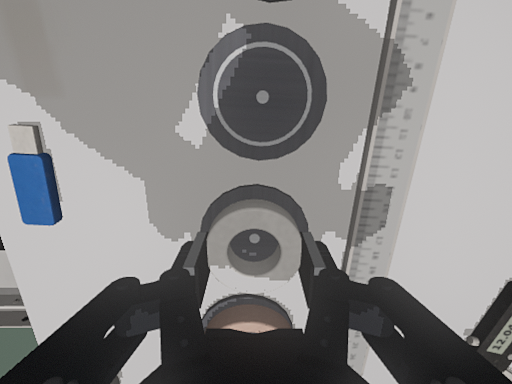

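The ring is centred over plate 3, with the dot visible in the bore at (254,238). Lower 2.5 mm and release.

```bash
python3 -m jog '[[[0,0,0.13,0],[0,0,0,0],[0,0,0,0],[0,0,0,0],[0,0,-0.4,0],[0,0,-0.7,0],[0,0,-0.9,0],[0,0,-0.9,0],[0,-0.3,-0.3,0],[-0.3,-0.6,0,0]]]' 0.85
python3 - <<'E'
from h import *
d=imaging.get_image("wrist");o=manip.get_obs();print(o["ee_pos"])
cv2.imwrite("pics/w13.png",cv2.cvtColor(d["color"],cv2.COLOR_RGB2BGR))
print(top_circle(d,.5898,-.2771,.018,.026))
E
```

```text
time: 23.9
ee_pos: [0.5719, -0.2874, 0.0349]
tcp_rot: [0.708, 0.706, -0.001, 0.012]
ft_force: [-0.3, -0.9, -0.2]
opening: 0.0726
[ 0.57038277 -0.28839749  0.03445448]
(0.5889, -0.2772, 0.0265, 2530)
```

View pics/w13.png

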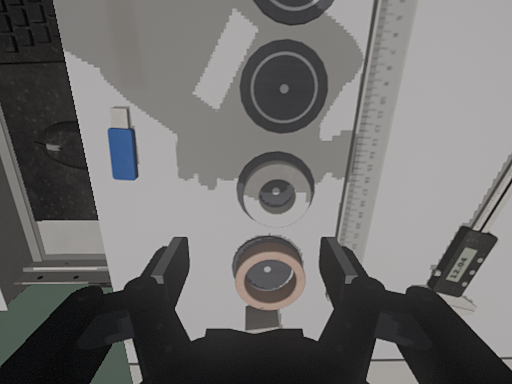

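Ring 52 is within 1 mm on plate 3. On to the grey bush.

```bash
python3 -m jog '[[[-0.5,-0.5,0,0],[-0.7,-0.6,0,0],[-0.7,-0.6,0,0],[-0.7,-0.6,0,0],[-0.7,-0.6,0,0],[-0.7,-0.6,0,0],[-0.7,-0.6,0,0],[-0.5,-0.4,0,0],[-0.1,-0.1,0,0],[0,0,0,0]]]' 0.8
python3 - <<'E'
from h import *
d=imaging.get_image("wrist");o=manip.get_obs();print(o["ee_pos"])
cv2.imwrite("pics/w14.png",cv2.cvtColor(d["color"],cv2.COLOR_RGB2BGR))
print(top_circle(d,.472,-.395,.028,.019),rows([.472,-.398,-.038]))
E
```

```text
time: 25.2
ee_pos: [0.4694, -0.4025, 0.0337]
tcp_rot: [0.709, 0.705, -0.002, 0.011]
ft_force: [0.2, 0.3, -0.3]
opening: 0.0683
[ 0.46949304 -0.40239458  0.0336643 ]
(0.4718, -0.395, 0.0196, 1543) [0.28 0.08 3.58]
```

View pics/w14.png

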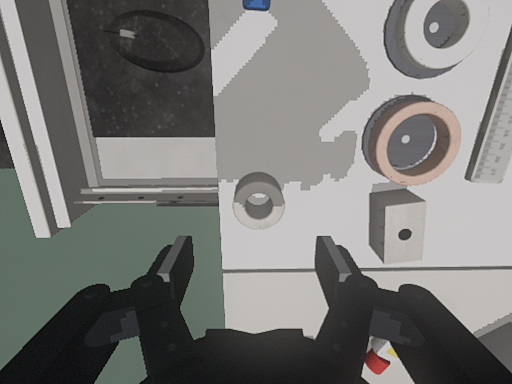

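```bash
python3 -m jog '[[[0.2,0.1,0.5,0],[0.1,0,0.8,0],[0,0,0.8,0],[0,0,0.6,0],[0,0,0.4,0],[0,0,0.2,0],[0,0,0.1,0],[0,0,0,0],[0,0,0,0],[0,0,0,0]]]'
python3 -m jog '[[[0,0,0,0],[0,0,0,0],[0,0,0,0],[0,0,0,0],[0,0,0,0],[0,0,0,0],[0,0,0,0],[0,0,0,0],[0,0,-0.2,0],[0,0,-0.5,0]]]' 0
```

```text
time: 26.5
ee_pos: [0.4733, -0.3961, -0.0396]
tcp_rot: [0.708, 0.706, -0.002, 0.01]
ft_force: [-0.3, -0.2, 0.2]
opening: 0.0686
time: 27.75
ee_pos: [0.4735, -0.3966, -0.0234]
tcp_rot: [0.708, 0.706, -0.002, 0.011]
ft_force: [-0.6, 0.1, -1.2]
opening: 0.0363
```

Gripped (0.036). Carry to plate 2.

```bash
python3 -m jog '[[[0,0,-0.9,0],[0.4,0.2,-0.9,0],[0.9,0.5,-0.9,0],[1,0.6,-0.3,0],[1,0.6,0,0],[1,0.7,0,0],[1,0.7,0,0],[1,0.7,0,0],[1,0.7,0,0],[0.9,0.5,0,0]]]'
python3 -m jog '[[[0.5,0.2,0,0],[0.3,0.1,0,0],[0,0,0.4,0],[0,0,0.4,0],[0,0,0.2,0],[0,0,0,0],[0,0,0,0],[0,0,0,0],[0,0,0,0],[0,0,0,0]]]'
python3 - <<'E'
from h import *
d=imaging.get_image("wrist")
cv2.imwrite("pics/w15.png",cv2.cvtColor(d["color"],cv2.COLOR_RGB2BGR))
o=manip.get_obs();W=world(d);x,y,z=o["ee_pos"]
held(d,.019,.028,lambda c:(c.max(2)-c.min(2)<15)&(c.min(2)>60))
for k,a in PL.items(): print(k,plate(d,*a))
E
```

```text
time: 29.0
ee_pos: [0.5856, -0.2182, 0.0498]
tcp_rot: [0.707, 0.707, -0.001, 0.016]
ft_force: [0.4, 1.2, -1.9]
opening: 0.0361
time: 30.25
ee_pos: [0.5919, -0.2018, 0.0288]
tcp_rot: [0.707, 0.707, -0.001, 0.016]
ft_force: [-0.5, -0.1, -1.3]
opening: 0.036
top z 0.0948 (0.592, -0.1988, 0.021, 3194) tcp [ 0.592  -0.2018  0.0288] [ 0.707  0.707 -0.001  0.016] 0.03639401451419391
p1 (0.5994, -0.1285, 0.0322, 6162)
p2 (0.5946, -0.2, 0.0321, 3520)
p3 (0.5862, -0.3228, 0.0153, 290)
p4 (0.5858, -0.3307, 0.0246, 470)
```

View pics/w15.png

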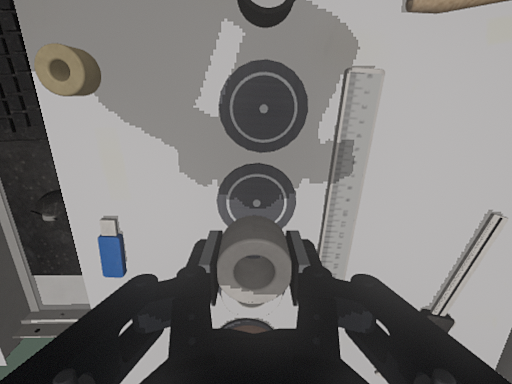

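```bash
python3 - <<'E'
from h import *
d=imaging.get_image("wrist")
print(ray(d,256.5,203,.004),ray(d,263.5,108.5,.004))
E
python3 -m jog '[[[0,0.12,0.4,0],[0,0,0.6,0],[0,0,0.6,0],[0,0,0.6,0],[0,0,0.4,0],[0,0,0.2,0],[0,0,0,0],[0,0,0,0],[0,0,0,0],[0,0,0,0]]]'
python3 - <<'E'
from h import *
d=imaging.get_image("wrist")
cv2.imwrite("pics/w16.png",cv2.cvtColor(d["color"],cv2.COLOR_RGB2BGR))
held(d,.019,.028,lambda c:(c.max(2)-c.min(2)<15)&(c.min(2)>60))
E
```

```text
[ 0.59404342 -0.20046559  0.004     ] [ 0.59884283 -0.12789303  0.004     ]
time: 31.6
ee_pos: [0.5957, -0.2031, -0.0313]
tcp_rot: [0.707, 0.707, -0.001, 0.016]
ft_force: [0.4, -0.4, -1.6]
opening: 0.036
top z 0.0347 (0.5953, -0.2004, 0.0212, 3194) tcp [ 0.5957 -0.2032 -0.0313] [ 0.707  0.707 -0.001  0.016] 0.03595477044045187
```

View pics/w16.png

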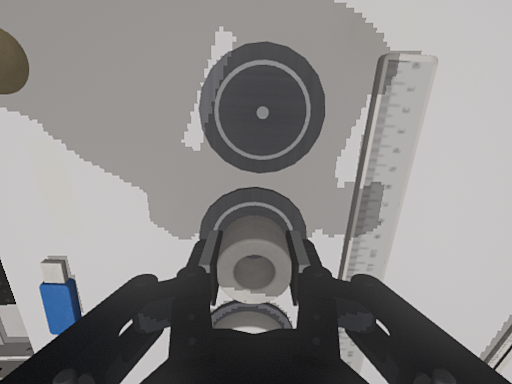

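```bash
python3 -m jog '[[[0,-0.05,0.13,0],[0,0,0,0],[0,0,0,0],[0,0,0,0],[0,0,-0.4,0],[0,0,-0.7,0],[0,0,-0.9,0],[0,0,-0.9,0],[0,0,-0.7,0],[0.1,-0.6,0,0]]]' 0.6
python3 - <<'E'
from h import *
d=imaging.get_image("wrist");o=manip.get_obs();print(o["ee_pos"])
cv2.imwrite("pics/w17.png",cv2.cvtColor(d["color"],cv2.COLOR_RGB2BGR))
print(top_circle(d,.594,-.2,.032,.019),top_circle(d,.4722,-.1045,.022,.015),rows([.4725,-.106,.02]))
E
```

```text
time: 32.9
ee_pos: [0.5826, -0.1999, 0.0459]
tcp_rot: [0.707, 0.707, 0.0, 0.018]
ft_force: [0.1, -0.4, -0.6]
opening: 0.0512
[ 0.5809636  -0.19954143  0.04523849]
(0.5935, -0.201, 0.0198, 1383) (0.4735, -0.1046, 0.0159, 1599) [ 4.7  -5.46  1.01]
```

View pics/w17.png

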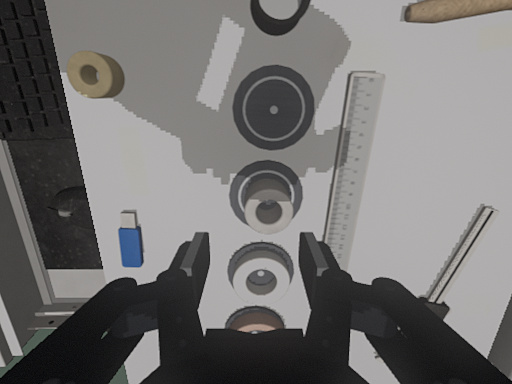

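```bash
python3 - <<'E'
from h import *
d=imaging.get_image("top");W=world(d)
m=(np.abs(W[...,2]-.34)<.02)&(W[...,0]>.4)&(W[...,0]<.62)&(W[...,1]>-.03)&(W[...,1]<.2)
print(m.sum(),np.percentile(W[m],[0,2,50,98,100],axis=0).round(3))
# arm points near head
cv2.imwrite("pics/t1.png",cv2.resize(cv2.cvtColor(d["color"],cv2.COLOR_RGB2BGR)[150:384,120:360],None,fx=2.5,fy=2.5))
E
```

```text
2102 [[0.46  0.017 0.32 ]
 [0.462 0.024 0.322]
 [0.51  0.09  0.328]
 [0.575 0.159 0.332]
 [0.62  0.163 0.337]]
```

View pics/t1.png

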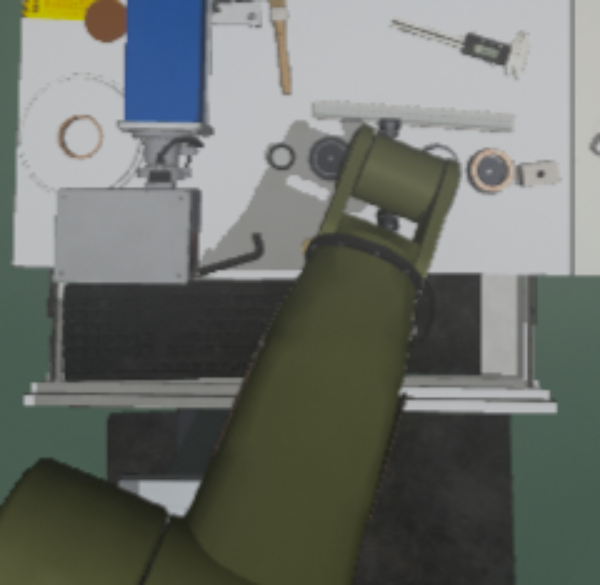

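The scan head's near side is at y≈0.02, so the wrist keeps about 5 cm of clearance at the tan bush. Approaching it.

```bash
python3 -m jog '[[[0.4,-0.5,0,0],[0.6,-0.7,0.1,0],[0.6,-0.7,0.2,0],[0.6,-0.7,0.2,0],[0.6,-0.7,0.2,0],[0.6,-0.7,0.2,0],[0.6,-0.7,0.1,0],[0.4,-0.5,0,0],[0.1,-0.1,0,0],[0,0,0,0]]]' 0.7
python3 - <<'E'
from h import *
d=imaging.get_image("wrist");o=manip.get_obs();print(o["ee_pos"])
cv2.imwrite("pics/w18.png",cv2.cvtColor(d["color"],cv2.COLOR_RGB2BGR))
print(top_circle(d,.4722,-.1045,.022,.015),rows([.4728,-.106,-.041]))
E
```

```text
time: 34.25
ee_pos: [0.4758, -0.1081, 0.0216]
tcp_rot: [0.708, 0.706, 0.0, 0.018]
ft_force: [0.8, -0.0, 0.4]
opening: 0.0596
[ 0.47584177 -0.10814572  0.02154782]
(0.4723, -0.1033, 0.0158, 1167) [ 0.18 -0.23  3.12]
```

View pics/w18.png

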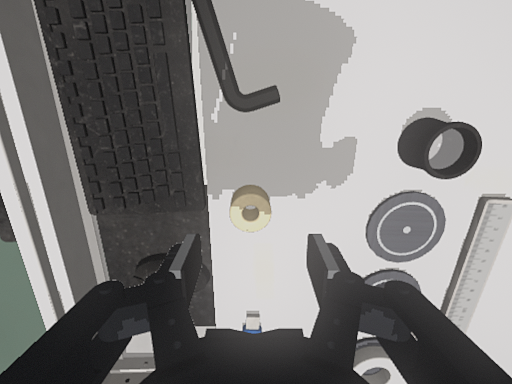

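```bash
python3 -m jog '[[[0.1,-0.1,0.5,0],[0.05,-0.07,0.7,0],[0,0,0.7,0],[0,0,0.5,0],[0,0,0.3,0],[0,0,0.15,0],[0,0,0,0],[0,0,0,0],[0,0,0,0],[0,0,0,0]]]'
python3 -m jog '[[[0,0,0,0],[0,0,0,0],[0,0,0,0],[0,0,0,0],[0,0,0,0],[0,0,0,0],[0,0,0,0],[0,0,0,0],[0,0,-0.2,0],[0,0,-0.5,0]]]' 0
```

```text
time: 35.55
ee_pos: [0.4743, -0.1071, -0.0398]
tcp_rot: [0.708, 0.706, 0.0, 0.018]
ft_force: [-0.1, -0.0, 0.6]
opening: 0.0596
time: 36.8
ee_pos: [0.4705, -0.1068, -0.0222]
tcp_rot: [0.708, 0.706, -0.003, 0.014]
ft_force: [-0.4, 0.2, -0.6]
opening: 0.0279
```

```bash
python3 -m jog '[[[0,0,-0.8,0],[-0.1,0.2,-0.9,0],[-0.2,0.6,-0.7,0],[-0.2,0.9,0,0],[-0.2,0.9,0,0],[-0.2,0.9,0,0],[-0.2,0.9,0,0],[-0.1,0.9,0,0],[0,0.6,0,0],[0,0.2,0,0]]]'
python3 -m jog '[[[0,0,0,0],[0,0,0,0],[0,0,0,0],[0,0,0,0],[0,0,0,0],[0,0,0,0],[0,0,0,0],[0,0,0,0],[0,0,0,0],[0,0,0,0]]]'
python3 - <<'E'
from h import *
d=imaging.get_image("wrist")
cv2.imwrite("pics/w19.png",cv2.cvtColor(d["color"],cv2.COLOR_RGB2BGR))
held(d,.015,.022,lambda c:c[...,0]>c[...,2]+15)
print(plate(d,*PL["p1"]))
E
```

```text
time: 38.05
ee_pos: [0.597, -0.1307, 0.0433]
tcp_rot: [0.708, 0.706, -0.001, 0.018]
ft_force: [-0.1, 0.0, -0.4]
opening: 0.0279
time: 39.3
ee_pos: [0.5959, -0.1306, 0.0442]
tcp_rot: [0.708, 0.706, -0.001, 0.018]
ft_force: [0.0, -0.1, -1.1]
opening: 0.0281
top z 0.1036 (0.5937, -0.1258, 0.0158, 2110) tcp [ 0.5959 -0.1306  0.0442] [ 0.708  0.706 -0.001  0.018] 0.028282859226632127
(0.5993, -0.1279, 0.0322, 3616)
```

View pics/w19.png

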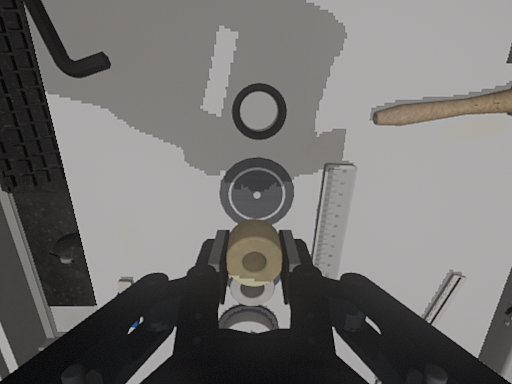

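```bash
python3 -m jog '[[[-0.05,0.1,0.5,0],[0,0.1,0.7,0],[0,0,0.7,0],[0,0,0.6,0],[0,0,0.5,0],[0,0,0.4,0],[0,0,0.2,0],[0,0,0,0],[0,0,0,0],[0,0,0,0]]]'
python3 - <<'E'
from h import *
d=imaging.get_image("wrist")
cv2.imwrite("pics/w20.png",cv2.cvtColor(d["color"],cv2.COLOR_RGB2BGR))
held(d,.015,.022,lambda c:c[...,0]>c[...,2]+15)
E
```

```text
time: 40.6
ee_pos: [0.602, -0.1337, -0.0319]
tcp_rot: [0.708, 0.706, -0.001, 0.018]
ft_force: [-0.0, -0.7, -1.8]
opening: 0.0282
top z 0.0275 (0.6, -0.1289, 0.0158, 2111) tcp [ 0.6021 -0.1337 -0.0318] [ 0.708  0.706 -0.001  0.018] 0.028109465486870457
```

View pics/w20.png

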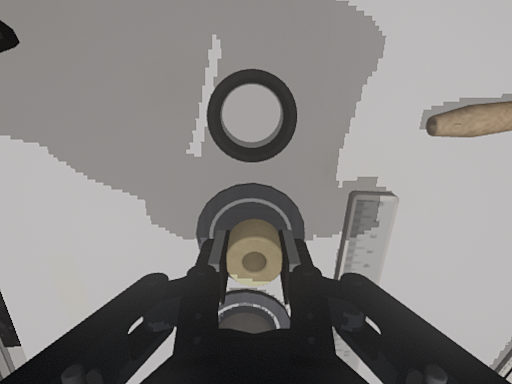

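Top at 0.0275 (0.026 when seated), 1.4 mm off centre. Lower slightly, release and lift.

```bash
python3 -m jog '[[[0,-0.05,0.08,0],[0,0,0,0],[0,0,0,0],[0,0,0,0],[0,0,-0.4,0],[0,0,-0.7,0],[0,0,-0.9,0],[0,0,-0.9,0],[-0.3,-0.6,-0.5,0],[-0.5,-0.9,0,0]]]' 0.5
python3 -m jog '[[[-0.9,-0.9,-0.5,0],[-0.9,-0.9,-0.5,0],[-0.9,-0.9,-0.5,0],[-0.9,-0.9,-0.5,0],[-0.9,-0.9,-0.3,0],[-0.7,-0.6,0,0],[-0.2,-0.2,0,0],[0,0,0,0],[0,0,0,0],[0,0,0,0]]]'
python3 - <<'E'
from h import *
F=dict(r60=(.584,-.3522,.020,.03),r52=(.5898,-.2771,.018,.026),r38=(.5941,-.2005,.032,.019),r30=(.599,-.1279,.026,.015))
for n in ("wrist","scene","top"):
    d=imaging.get_image(n); print(n)
    c=cv2.cvtColor(d["color"],cv2.COLOR_RGB2BGR)
    if n=="scene": c=cv2.resize(c[220:360,190:340],None,fx=4,fy=4,interpolation=cv2.INTER_CUBIC)
    cv2.imwrite(f"pics/f_{n}.png",c)
    for k,a in F.items(): print(k,a[:2],top_circle(d,*a))
E
```

```text
time: 41.9
ee_pos: [0.5692, -0.1483, 0.041]
tcp_rot: [0.707, 0.707, -0.0, 0.019]
ft_force: [0.0, -0.1, -0.9]
opening: 0.0429
time: 43.15
ee_pos: [0.4521, -0.2585, 0.0915]
tcp_rot: [0.708, 0.706, -0.0, 0.02]
ft_force: [-0.5, -0.4, -0.0]
opening: 0.043
wrist
r60 (0.584, -0.3522) (0.5849, -0.3516, 0.0315, 886)
r52 (0.5898, -0.2771) (0.5883, -0.2766, 0.0272, 1512)
r38 (0.5941, -0.2005) (0.5922, -0.2017, 0.0201, 1245)
r30 (0.599, -0.1279) (0.5986, -0.1311, 0.0162, 1193)
scene
r60 (0.584, -0.3522) (0.5849, -0.3559, 0.0321, 199)
r52 (0.5898, -0.2771) (0.589, -0.2786, 0.0276, 191)
r38 (0.5941, -0.2005) (0.5929, -0.2047, 0.0222, 101)
r30 (0.599, -0.1279) (0.5993, -0.1313, 0.0159, 60)
top
r60 (0.584, -0.3522) (0.5849, -0.3544, 0.0299, 105)
r52 (0.5898, -0.2771) (0.5889, -0.2782, 0.0256, 118)
r38 (0.5941, -0.2005) (0.5934, -0.2026, 0.0189, 64)
r30 (0.599, -0.1279) (0.5997, -0.1316, 0.015, 47)
```

View pics/f_wrist.png

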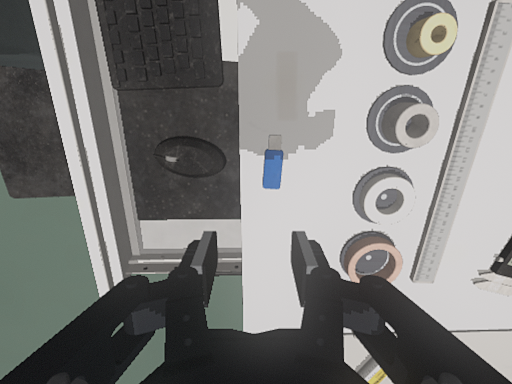

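View pics/f_scene.png

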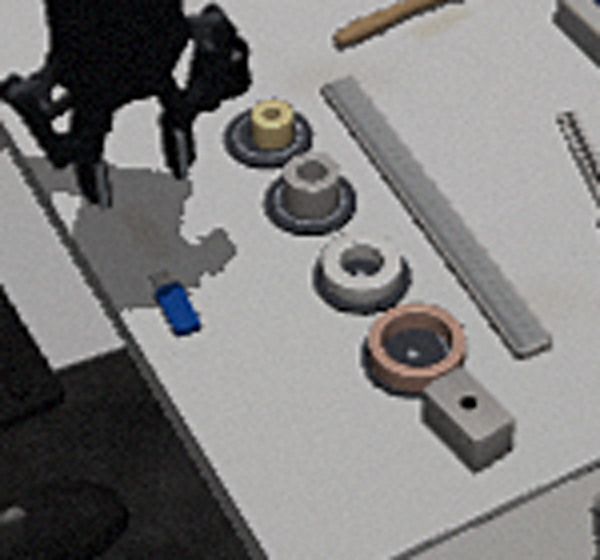

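All four rings lie flat and centred within about 4 mm in all three cameras, and the block and loupe look unmoved. Handing in.

```bash
python3 -c "
from rig import manip
print(manip.finish_job())"
```

```text
the job is handed in; nothing more can be done
None
```

The job is handed in, at about 43 s of the 80 s allowed. All four rings are on their plates, with the block at the plate 4 end:
- **Plate 4 (next to the block):** ring 60
- **Plate 3:** ring 52
- **Plate 2:** ring 38
- **Plate 1 (next to the magnifier):** ring 30

**Last checks:** In the wrist, scene and top cameras every ring came out within about 4 mm of its plate's centre (limit 12 mm). The rings looked flat and the gripper was clear of them. The cameras differed from each other by up to about 4 mm. The block and magnifier looked unmoved, but I checked them only by eye, and I didn't measure ring tilt.

**What disagreed or failed:**
- **First grasp:** the first grasp of ring 60 closed on air. The finger ends are really about 43–49 mm short of the TCP as described and reported. The wrist depth map and the scene camera both showed this, so I made every grasp with the TCP about 40–48 mm below the bench level.
- **Tool tilt:** the tool drifted to about 0.04 rad from vertical over the run, which had no visible effect on the rings.

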